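# Press shut the packed takeaway box

### The arm

A 6-joint arm with a two-finger parallel gripper is mounted at the origin on the work surface. World frame = base frame: x ahead of the robot, y to its left, z up, the work surface at z = 0. Lengths are in m, angles in degrees, forces in N, time in s.
With the tool pointing down it reaches from about 0.25 to 0.725 m from the base axis. Payload 9.7 kg.
Tool frame: the origin (TCP) lies at the very end of the fingers, on their centre line; the grasp point (between the pads) lies grasp_offset behind it (grasp_offset is the distance from the TCP to the grasp point, in m); z points along the fingers, y is the line along which they close (so a half turn about z gives the same grasp; the last joint's range is limited). The gripper opens to 85 mm and grips with 20 to 120 N. Pads are 22 mm wide; open, the fingers measure 114 mm over their backs; the gripper's body (76 mm by 85 mm) begins 54 mm behind the grasp point. The pads swing forward as they close: fully open they stand 13 mm farther back than shut.
Start: joints at [67.724, 4.979, 10.078, 95.1, 0, 90], TCP at [0.208, 0.509, 0.231] pointing down, gripper open.
Joint ranges: [-179.16, 179.16], [-48.56, 103.87], [-65.8, 70.77], [-126.05, 130.52], [-82.76, 87.17], [-180, 180]. Speed limits (degrees/s): [127.2, 127.2, 147.25, 180, 180, 180].

### API

Orientations are given as [roll, pitch, yaw] about the fixed x, y, z axes, in that order (R = Rz(yaw) Ry(pitch) Rx(roll)).
In Python, from workcell import get_obs, camera, calibration, job_done, recognise, cut_out, mark_of, grasp_offset gives the robot as it stands.
- The arm moves only by the tool servo_tool, never from a script. Its argument "moves" is a list of rows, each a list of 3 entries, a list of its own where there are three numbers: the turn, a rotation vector about the tool's x, y, z in degrees, then the shift along the tool's x, y, z in m, then the opening in per cent of the stroke, from 0 (shut) to 100 (fully open). In form: [[[ax, ay, az], [x, y, z], claw], ...]. A call has 1 to 12 rows; each row shifts and turns the commanded pose from where the row before left it, along the tool's axes as they then stand; what a row does not reach is not made up. A row lasts 1/10 s, in which the tool goes at most 50 mm and 8.59 degrees, less where a joint would pass 70% of its speed; a pose out of reach is approached as far as the arm can. A call is refused whole if a number of a shift passes 0.05 or a number of a turn 8.59, either way. A call with a gripper value outside its range is refused whole. The fingers move at their own pace and stop on an object; "force" is the grip in N (left out, the last holds). Time passes only in rows, so rows that do not move let the fingers close. It gives the time, the measured TCP pose, the force, the opening and the grip force at its end, in the units of the state.
- get_obs(): the state, without advancing time (a new reading comes with each control period).
- camera(name): name is "side" or "top" or "wrist"; returns (picture, depth): 400x640x3 uint8, red, green, blue; 400x640 float32, m along the optical axis (not along the pixel's ray), 0 where there is no reading.
- calibration(name): a dict with "camera_matrix" (3x3 intrinsics, pixels), "R" (3x3) and "t" (3): a world point X has camera coordinates R X + t. Camera axes: x right, y down, z forward; pixel columns grow to the right and rows downward; lengths in m; the calibration is good to about 2 mm. A picture is of the moment at which its call begins: read the wrist's pose just before it. calibration takes no time and is no camera call; for the wrist camera it gives the pose at the moment of the call.
- job_done(): hands the job in; it is judged then, once.
Trained networks look in the newest picture that a camera, given by its name, has taken for a name from the list of things; names that differ only in an ending like _2 or _b are one class to them, and where a whole thing is asked for, a point or a joint stands for the part that bears it (a point fixed in the world has none). Each returns a list of dicts, best first, with "score" (0 to 1); they miss things now and then, are a little off and sometimes report something else, mostly with a low value. They report only what shows in the picture. A call takes as long as a camera call.
- recognise(name, camera): "xyz" ([x, y, z] in m, in the coordinates of the camera as it stood for that picture, good to about 4 mm: the middle of the surface that is visible of it).
- cut_out(name, camera): "mask" (400x640 bool, what is visible of it).
- mark_of(name, camera): "xyz" ([x, y, z] in m, in the coordinates of the camera as it stood for that picture, good to about 4 mm: a listed point, or the origin of a listed thing).
The state is a dict: "time": time; "q": joint angles; "qd": joint speeds; "joint_efforts": joint torques, N m; "ee_pos": TCP position; "tcp_rot": TCP orientation; "wrist_force": force on the tool from outside, world axes, zero at the start; "torque": the same for the moment, N m; "opening": finger opening in m; "grasp_force": force on a finger pad.
Only numpy, scipy, OpenCV 4.12 (cv2) and the standard library are available. Lean on these libraries where they do the work, as an engineer would, in place of code of your own. Each camera call takes 0.05 s, during which the arm holds its last target. There are 200 camera calls.

### The job

Three hinged takeaway boxes stand with their lids half up; one is packed full with five rolls. With the fingertips push the lid of the full box down and gently press the round stud on its front tab until it is in, then draw back. Pick nothing up, leave the full box standing where it is, and do not touch the part-filled box, the empty box or anything else standing on the mat.

Things in the scene. Friction and masses are not known exactly. Their poses are not given: they have to be found in the camera images.
- box_full: The box to shut: black tray 130 x 160 x 42 mm (rim 138 x 168 mm) with five pale rolls side by side, loose on the mat, 0.3 to 0.5 kg. Origin under the tray's centre; x points from its front (stud side, towards the robot) to its back (hinge side), y along its width, z up.
- hinge_full (a point): Hinge axis of the full box's lid, at mid-width: at (+68, 0, +43) mm in the box frame; the axis runs along the box's y.
- stud_full_top (a point): Centre of the top of the white stud, 14 mm across, on the front tab of the full box's lid, 8 mm proud of the tab (3 mm once in). With the lid shut and stud out: 134 mm ahead of the hinge axis, 10.5 mm above it (53.5 mm above the box's underside). The 40 mm wide tab reaches 16 mm past the stud's centre; the lid's raised window, 6.5 mm above the hinge axis, starts 18 mm behind it.
- lid_full (a joint): Opening angle of the full box's lid, rad: 0 shut, 0.45 to 0.75 at the start, growing as its front rises. Stays where it is left; under 0.5 N at its front edge moves it.
- stud_full (a joint): How far the stud of the full box is pressed into the lid, m: 0 out (start), 0.005 fully in. It begins to yield at 3.5 N, takes about 6 N to go fully in, and stays where it is pushed.
- box_half: The same kind of box with two rolls in it and its lid 0.45 to 0.75 rad up: leave alone. Origin and axes as for the full box.
- box_empty: The same kind of box, empty, its lid 0.45 to 0.75 rad up: leave alone. Origin and axes as for the full box.
- lid_half (a joint): Lid angle of the part-filled box, rad (0 shut).
- lid_empty (a joint): Lid angle of the empty box, rad (0 shut).
- tab_half (a point): Front edge of the lid tab of the part-filled box, at mid-width.
- tab_empty (a point): Front edge of the lid tab of the empty box, at mid-width.
- stack_a: A full, shut box, 50 mm tall in all, lying under another; origin under its centre.
- stack_b: A full, shut box, 50 mm tall in all, on top of the first; origin under its centre.
- bottle: Amber sauce bottle with red cap, 60 mm across, 200 mm tall; origin under its centre.
- cup: Steel cup of chopsticks, 72 mm across, 100 mm tall (195 mm with the sticks); origin under its centre.
- jar: Brown jar with yellow cap, 72 mm across, 95 mm tall; origin under its centre.
- pot_a: Small lidded dip pot, 62 mm across, 34 mm tall, behind the row of boxes; origin under its centre.
- pot_b: The other dip pot, the same.

How it is judged:
By the outcome, as a careful person would: the job done as asked, in the order asked, and still so for the second after the job is handed in, with the robot touching nothing.
It also fails if it takes over 32 s, if anything falls off the work surface, if the arm or the gripper's body presses on something with over 40 N, if the wrist force passes 120 N, or if a joint passes its speed limit or range.

## Working session

There is one attempt and no reset: what is moved stays moved. The work goes in short steps, Python scripts to look and compute and a tool call to move; the robot and the scene stay as the last step left them, time stands still between calls to the robot, and variables do not carry over. Pictures are saved under pics/ and viewed, at most 10 in all, crops included, and the job is handed in when it is done.

Besides the shell and the picture viewer there is one more tool, called after "Emit:" by a JSON object that holds its "op" and its "data", one argument or row to a line. servo_tool: Moves the arm, as the interface text tells. Its arguments: {"type":"object","properties":{"moves":{"type":"array"},"force":{"type":"number"}},"required":["moves"]}

```bash
mkdir -p pics
cat > h.py <<'E'
from workcell import *
import numpy as np, cv2
def world(name,p,c=None):
    c=c or calibration(name); return np.array(c["R"]).T@(np.array(p)-np.array(c["t"]))
def marks(cam,names,f=mark_of):
    for n in names:
        for d in f(n,cam)[:3]: print(cam,n,round(d["score"],2),np.round(world(cam,d["xyz"]),4))
E
python3 - <<'E'
from h import *
o=get_obs(); print({k:np.round(v,3) for k,v in o.items()},grasp_offset)
for c in("top","side"):
    p,d=camera(c); cv2.imwrite(f"pics/{c}1.png",p[:,:,::-1])
    marks(c,["box_full","stud_full_top","hinge_full"])
    if c=="top": marks(c,["box_half","box_empty","tab_half","stack_b","bottle","cup","jar","pot_a"])
E
```

```text
{'time': np.float64(0.0), 'q': array([6.7722e+01, 5.0140e+00, 1.0033e+01, 9.5101e+01, 1.0000e-03,
       9.0000e+01]), 'qd': array([-0.046,  0.029, -0.038, -0.014, -0.099, -0.079]), 'joint_efforts': array([ 1.0000e-03, -5.2039e+01,  4.6480e+01,  1.6000e-02,  0.0000e+00,
       -0.0000e+00]), 'ee_pos': array([0.208, 0.509, 0.231]), 'tcp_rot': array([-1.79918e+02, -1.00000e-03,  1.57722e+02]), 'wrist_force': array([-0.772,  0.258, -0.84 ]), 'torque': array([-0.003,  0.002,  0.057]), 'grasp_force': np.float64(0.0), 'opening': np.float64(0.086)} 0.0187
top box_full 0.74 [ 0.5796 -0.1503  0.0016]
top stud_full_top 0.38 [ 0.5513 -0.1519  0.1435]
top hinge_full 0.91 [ 0.6457 -0.1652  0.044 ]
top box_half 0.78 [0.5655 0.1127 0.0035]
top box_empty 0.71 [0.5379 0.3551 0.0021]
top tab_half 0.69 [0.5201 0.0985 0.1401]
top stack_b 0.61 [ 0.558  -0.3741  0.0527]
top bottle 0.64 [ 0.7459 -0.0607  0.0026]
top bottle 0.52 [0.7182 0.3511 0.0036]
top cup 0.77 [0.7469 0.0985 0.0015]
top jar 0.77 [ 0.7366  0.2105 -0.001 ]
top jar 0.42 [0.4763 0.3541 0.1245]
top jar 0.41 [0.5393 0.3578 0.0017]
top pot_a 0.85 [ 0.7176 -0.2276  0.0058]
top pot_a 0.64 [0.716  0.3505 0.0037]
side box_full 0.56 [ 0.5696 -0.1556  0.0047]
side hinge_full 0.75 [ 0.6447 -0.1664  0.0463]
```

```bash
sleep 1; ls pics
```

```text
side1.png
top1.png
```

View pics/top1.png

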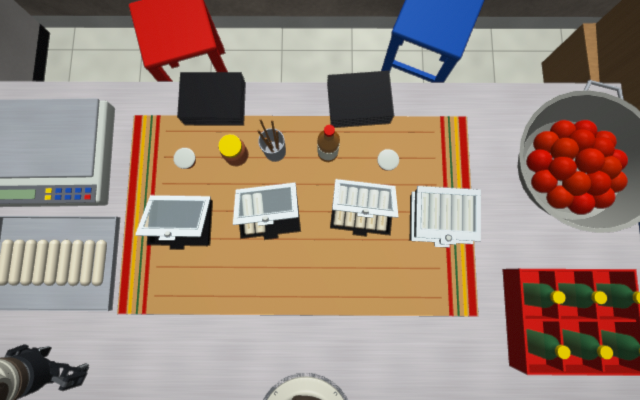

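View pics/side1.png

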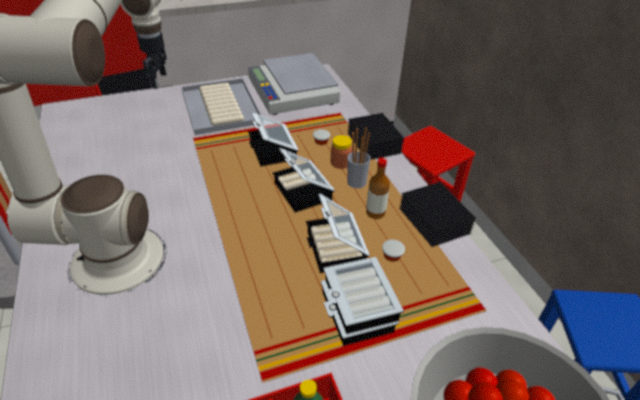

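The full box is at about pixel (365,207) in the top view, third from the left, with four or more rolls showing. The stack is just to its right, (447,215), and the bottle is behind it. The marks agree: hinge z is about 0.044, and stud height and distance give a lid angle of about 0.72 rad. Next I plan an arc to a viewpoint in front of it.

```bash
cat >> h.py <<'E'
from scipy.spatial.transform import Rotation as Ro
def plan(wps,n,claw=0,dec=3):
    """wps: functions s->(pos,yaw), tool down; prints rounded rows"""
    o=get_obs(); p=np.array(o["ee_pos"]); yaw=o["tcp_rot"][2]; rows=[]
    for i in range(1,n+1):
        P,Y=wps(i/n)
        R=Ro.from_euler("xyz",[180,0,yaw],degrees=True)
        s=np.round(R.inv().apply(np.array(P)-p),dec); t=round(yaw-Y,1)
        p=p+R.apply(s); yaw-=t; rows.append([[0,0,t],[float(v) for v in s],claw])
    print(str(rows).replace(" ","")); print(p,yaw)
E
python3 - <<'E'
from h import *
p0=get_obs()["ee_pos"]; r0,a0=np.hypot(p0[0],p0[1]),np.arctan2(p0[1],p0[0])
def w(s):
    r=r0+(0.43-r0)*min(1,s*2.5); a=a0+(np.radians(-17)-a0)*s
    return [r*np.cos(a),r*np.sin(a),p0[2]+0.05*min(1,s*2)],157.7+(-8-157.7)*s
plan(w,20)
E
```

```text
[[[0,0,np.float64(8.3)],[-0.04,-0.016,-0.005],0],[[0,0,np.float64(8.3)],[-0.039,-0.014,-0.005],0],[[0,0,np.float64(8.3)],[-0.039,-0.011,-0.005],0],[[0,0,np.float64(8.3)],[-0.039,-0.008,-0.005],0],[[0,0,np.float64(8.2)],[-0.038,-0.006,-0.005],0],[[0,0,np.float64(8.3)],[-0.038,-0.004,-0.005],0],[[0,0,np.float64(8.3)],[-0.037,-0.001,-0.005],0],[[0,0,np.float64(8.3)],[-0.035,0.001,-0.005],0],[[0,0,np.float64(8.3)],[-0.028,0.016,-0.005],0],[[0,0,np.float64(8.3)],[-0.026,0.018,-0.005],0],[[0,0,np.float64(8.3)],[-0.025,0.02,0.0],0],[[0,0,np.float64(8.2)],[-0.023,0.021,0.0],0],[[0,0,np.float64(8.3)],[-0.022,0.023,0.0],0],[[0,0,np.float64(8.3)],[-0.02,0.025,0.0],0],[[0,0,np.float64(8.3)],[-0.019,0.026,0.0],0],[[0,0,np.float64(8.3)],[-0.016,0.027,0.0],0],[[0,0,np.float64(8.3)],[-0.015,0.028,0.0],0],[[0,0,np.float64(8.3)],[-0.013,0.029,0.0],0],[[0,0,np.float64(8.2)],[-0.01,0.03,0.0],0],[[0,0,np.float64(8.3)],[-0.008,0.031,0.0],0]]
[ 0.41150679 -0.1257759   0.28128348] -7.976370440546159
```

Emit:
{"op": "servo_tool", "data": {
  "moves": [
    [[0,0,8.3],[-0.04,-0.016,-0.005],0],
    [[0,0,8.3],[-0.039,-0.014,-0.005],0],
    [[0,0,8.3],[-0.039,-0.011,-0.005],0],
    [[0,0,8.3],[-0.039,-0.008,-0.005],0],
    [[0,0,8.2],[-0.038,-0.006,-0.005],0],
    [[0,0,8.3],[-0.038,-0.004,-0.005],0],
    [[0,0,8.3],[-0.037,-0.001,-0.005],0],
    [[0,0,8.3],[-0.035,0.001,-0.005],0],
    [[0,0,8.3],[-0.028,0.016,-0.005],0],
    [[0,0,8.3],[-0.026,0.018,-0.005],0]
  ]
}}

```text
time: 1.8
ee_pos: [0.3891, 0.1828, 0.2818]
tcp_rot: [180.0, -0.0, 74.5]
wrist_force: [0.1, -0.5, -0.1]
opening: -0.0003
grasp_force: 0.0
```

Emit:
{"op": "servo_tool", "data": {
  "moves": [
    [[0,0,8.3],[-0.025,0.02,0.0],0],
    [[0,0,8.2],[-0.023,0.021,0.0],0],
    [[0,0,8.3],[-0.022,0.023,0.0],0],
    [[0,0,8.3],[-0.02,0.025,0.0],0],
    [[0,0,8.3],[-0.019,0.026,0.0],0],
    [[0,0,8.3],[-0.016,0.027,0.0],0],
    [[0,0,8.3],[-0.015,0.028,0.0],0],
    [[0,0,8.3],[-0.013,0.029,0.0],0],
    [[0,0,8.2],[-0.01,0.03,0.0],0],
    [[0,0,8.3],[-0.008,0.031,0.0],0],
    [[0,0,0],[0,0,0],0],
    [[0,0,0],[0,0,0],0]
  ]
}}

```text
time: 3.0
ee_pos: [0.4114, -0.1261, 0.2814]
tcp_rot: [-180.0, -0.0, -8.0]
wrist_force: [-0.3, -0.2, 0.2]
opening: -0.0002
grasp_force: 0.0
```

Run:
```python
from h import *
o=get_obs(); print({k:np.round(o[k],3) for k in("time","q","ee_pos","tcp_rot","wrist_force","opening")})
c=calibration("wrist"); p,d=camera("wrist"); cv2.imwrite("pics/w1.png",p[:,:,::-1]); np.savez("w1.npz",p=p,d=d,K=c["camera_matrix"],R=c["R"],t=c["t"])
marks("wrist",["stud_full_top","hinge_full","box_full"]); marks("wrist",["stud_full_top"],recognise)
```

```text
{'time': np.float64(3.0), 'q': array([-1.70550e+01, -9.80600e+00,  1.45300e+00,  1.01249e+02,
        1.30000e-02,  1.70935e+02]), 'ee_pos': array([ 0.411, -0.126,  0.281]), 'tcp_rot': array([-1.79989e+02, -1.10000e-02, -7.99000e+00]), 'wrist_force': array([-0.276, -0.22 ,  0.185]), 'opening': np.float64(-0.0)}
wrist box_full 0.96 [ 0.5748 -0.1576  0.0035]
wrist stud_full_top 0.44 [ 0.547  -0.1483  0.1485]
```

View pics/w1.png

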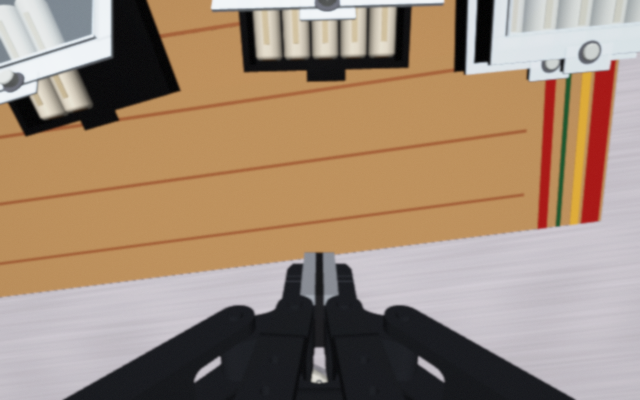

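Five rolls show in the box at (325,35), so it is the right one; its stud is at the picture's top edge, (328,2). I'll draw back and up for a full view.

Emit:
{"op": "servo_tool", "data": {
  "moves": [
    [[0,0,0],[-0.03,0,-0.03],0],
    [[0,0,0],[-0.03,0,-0.03],0],
    [[0,0,0],[-0.03,0,-0.02],0],
    [[0,0,0],[0,0,0],0],
    [[0,0,0],[0,0,0],0]
  ]
}}

```text
time: 3.75
ee_pos: [0.3227, -0.113, 0.3618]
tcp_rot: [180.0, -0.1, -7.9]
wrist_force: [0.7, -0.0, 0.2]
opening: -0.0002
grasp_force: 0.0
```

Run:
```python
from h import *
c=calibration("wrist"); p,d=camera("wrist"); cv2.imwrite("pics/w2.png",p[:,:,::-1]); np.savez("w2.npz",p=p,d=d,K=c["camera_matrix"],R=c["R"],t=c["t"])
marks("wrist",["stud_full_top","hinge_full","box_full"]); marks("wrist",["stud_full_top"],recognise)
```

```text
(no output)
```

View pics/w2.png

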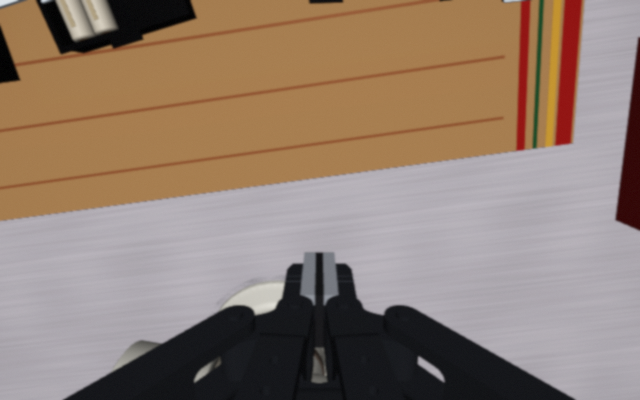

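That was the wrong way: the box front is now only just visible at (325,0), so I need to go forward.

Emit:
{"op": "servo_tool", "data": {
  "moves": [
    [[0,0,0],[0.045,0,0],0],
    [[0,0,0],[0.045,0,0],0],
    [[0,0,0],[0.045,0,0],0],
    [[0,0,0],[0.035,0,0],0],
    [[0,0,0],[0,0,0],0],
    [[0,0,0],[0,0,0],0]
  ]
}}

```text
time: 4.6
ee_pos: [0.4913, -0.1368, 0.3595]
tcp_rot: [-180.0, 0.2, -8.0]
wrist_force: [-0.5, -0.5, 0.5]
opening: -0.0001
grasp_force: 0.0
```

Run:
```python
from h import *
o=get_obs();print(np.round(o["ee_pos"],4))
c=calibration("wrist"); p,d=camera("wrist"); cv2.imwrite("pics/w3.png",p[:,:,::-1]); np.savez("w3.npz",p=p,d=d,K=c["camera_matrix"],R=c["R"],t=c["t"])
marks("wrist",["stud_full_top","hinge_full","box_full"]); marks("wrist",["stud_full_top"],recognise)
```

```text
[ 0.4913 -0.1368  0.3595]
wrist stud_full_top 0.64 [ 0.5557 -0.1524  0.1492]
wrist hinge_full 0.64 [ 0.6427 -0.1623  0.0461]
wrist box_full 0.84 [ 0.5754 -0.1565  0.003 ]
wrist stud_full_top 0.71 [ 0.5551 -0.1502  0.1463]
wrist stud_full_top 0.31 [0.5113 0.2729 0.0289]
```

View pics/w3.png

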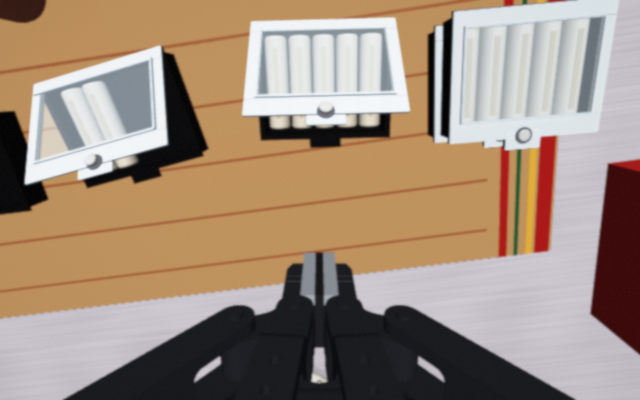

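Clear view now: full box at (325,80) with its stud at (325,108), lid edges tilted about -1.5° in the picture, so box yaw is about -6.5°. I'll refine this with depth.

Run:
```python
from h import *
z=np.load("w3.npz"); d=z["d"]; K=z["K"]
def W(u,v,r=1):
    D=np.median(d[v-r:v+r+1,u-r:u+r+1]); X=np.linalg.inv(K)@[u,v,1]*D
    return z["R"].T@(X-z["t"])
for n,(u,v) in dict(stud=(325,107),tabL=(312,119),tabR=(340,118),frameL=(262,107),frameR=(392,103),hingeL=(262,24),hingeR=(388,22),midL=(252,70),midR=(400,66),traytab=(325,142),trayL=(275,133),trayR=(380,131)).items(): print(n,np.round(W(u,v),4))
o=cut_out("stud_full_top","wrist")
for q in o[:2]: ys,xs=np.where(q["mask"]); print(q["score"],xs.mean(),ys.mean(),xs.min(),xs.max(),ys.min(),ys.max())
```

```text
stud [ 0.5516 -0.1501  0.146 ]
tabL [ 0.542  -0.1358  0.1456]
tabR [ 0.539  -0.1635  0.1452]
frameL [ 0.5599 -0.0868  0.1339]
frameR [ 0.5455 -0.2181  0.1336]
hingeL [ 0.6496 -0.0909  0.051 ]
hingeR [ 0.6312 -0.2362  0.052 ]
midL [ 0.5985 -0.0778  0.0997]
midR [ 0.5803 -0.2361  0.0995]
traytab [ 0.5029 -0.1453  0.0445]
trayL [ 0.5222 -0.081   0.0323]
trayR [ 0.5061 -0.2186  0.0375]
0.67 325.4311377245509 107.35928143712574 318 332 101 114
```

Run:
```python
from h import *
o=get_obs(); c=calibration("wrist"); cp=-np.array(c["R"]).T@np.array(c["t"]); print("cam rel tcp",cp-o["ee_pos"])
p=o["ee_pos"]; T=[np.array([.575,-.153,.30]),np.array([.575,-.153,.15])]
plan(lambda s:((1-s)*np.array(p)+s*np.array([.575,-.153,.16]),o["tcp_rot"][2]+(-6.6-o["tcp_rot"][2])*s),6)
```

```text
cam rel tcp [ 0.07712623 -0.00971534  0.14227931]
[[[0,0,np.float64(-0.2)],[0.014,0.001,0.034],0],[[0,0,np.float64(-0.3)],[0.015,0.0,0.033],0],[[0,0,np.float64(-0.2)],[0.014,0.001,0.034],0],[[0,0,np.float64(-0.2)],[0.015,0.001,0.034],0],[[0,0,np.float64(-0.3)],[0.014,0.001,0.034],0],[[0,0,np.float64(-0.2)],[0.014,0.001,0.033],0]]
[ 0.57463955 -0.15282771  0.16020702] -6.585859996825657
```

Emit:
{"op": "servo_tool", "data": {
  "moves": [
    [[0,0,-0.4],[0.028,0.001,0.02],0],
    [[0,0,-0.5],[0.029,0.001,0.03],0],
    [[0,0,-0.5],[0.029,0.002,0.04],0],
    [[0,0,0],[0,0,0.04],0],
    [[0,0,0],[0,0,0.04],0],
    [[0,0,0],[0,0,0.02],0],
    [[0,0,0],[0,0,0.01],0],
    [[0,0,0],[0,0,0.01],0],
    [[0,0,0],[0,0,0],0]
  ]
}}

```text
time: 5.8
ee_pos: [0.5753, -0.1521, 0.1513]
tcp_rot: [180.0, -0.0, -6.6]
wrist_force: [0.2, -0.7, -0.6]
opening: 0.0001
grasp_force: 0.0
```

Emit:
{"op": "servo_tool", "data": {
  "moves": [
    [[0,0,0],[0,0,0.008],0],
    [[0,0,0],[0,0,0.008],0],
    [[0,0,0],[0,0,0.006],0],
    [[0,0,0],[0,0,0.006],0],
    [[0,0,0],[0,0,0.006],0],
    [[0,0,0],[0,0,0.006],0],
    [[0,0,0],[0,0,0.006],0],
    [[0,0,0],[0,0,0.006],0],
    [[0,0,0],[0,0,0.006],0],
    [[0,0,0],[0,0,0],0]
  ]
}}

```text
time: 6.8
ee_pos: [0.575, -0.152, 0.0922]
tcp_rot: [-180.0, 0.1, -6.6]
wrist_force: [0.3, -0.1, -0.7]
opening: -0.0001
grasp_force: 0.0
```

Run:
```python
from h import *
o=get_obs();print(np.round(o["ee_pos"],4),o["wrist_force"])
for n in("wrist","top"):
    p,d=camera(n); marks(n,["stud_full_top","box_full","hinge_full"])
    cv2.imwrite(f"pics/{n}4.png",p[:,:,::-1])
```

```text
[ 0.575  -0.152   0.0922] [ 0.26419577 -0.1047468  -0.72449412]
wrist stud_full_top 0.42 [ 0.5319 -0.1467  0.1169]
wrist box_full 0.73 [ 0.5736 -0.1585  0.0016]
wrist hinge_full 0.69 [ 0.6439 -0.1599  0.0457]
```

The lid is following and the box hasn't moved (stud now at x 0.532, z 0.117). Continuing.

Emit:
{"op": "servo_tool", "data": {
  "moves": [
    [[0,0,0],[0,0,0.005],0],
    [[0,0,0],[0,0,0.005],0],
    [[0,0,0],[0,0,0.005],0],
    [[0,0,0],[0,0,0.005],0],
    [[0,0,0],[0,0,0.005],0],
    [[0,0,0],[0,0,0.005],0],
    [[0,0,0],[0,0,0.004],0],
    [[0,0,0],[0,0,0.002],0],
    [[0,0,0],[0,0,0.001],0],
    [[0,0,0],[0,0,0],0]
  ]
}}

```text
time: 8.2
ee_pos: [0.5755, -0.1521, 0.0563]
tcp_rot: [180.0, -0.0, -6.6]
wrist_force: [-0.2, -0.0, -0.5]
opening: 0.0004
grasp_force: 0.0
```

Emit:
{"op": "servo_tool", "data": {
  "moves": [
    [[0,0,0],[0,0,0.002],0],
    [[0,0,0],[0,0,0.001],0],
    [[0,0,0],[0,0,0.001],0],
    [[0,0,0],[0,0,0.001],0],
    [[0,0,0],[0,0,0],0]
  ]
}}

```text
time: 8.7
ee_pos: [0.5756, -0.1522, 0.0524]
tcp_rot: [180.0, -0.0, -6.6]
wrist_force: [-3.4, 1.5, 8.3]
opening: -0.0
grasp_force: 4.0
```

Emit:
{"op": "servo_tool", "data": {
  "moves": [
    [[0,0,0],[0,0,0],0]
  ]
}}

```text
time: 8.8
ee_pos: [0.5755, -0.1522, 0.0524]
tcp_rot: [180.0, -0.0, -6.6]
wrist_force: [-2.7, 1.5, 7.7]
opening: 0.0002
grasp_force: 4.0
```

8 N means the lid is shut. Lift, and look at the stud again before pressing.

Emit:
{"op": "servo_tool", "data": {
  "moves": [
    [[0,0,0],[0,0,-0.01],0],
    [[0,0,0],[0,0,-0.04],0],
    [[0,0,0],[-0.02,0,-0.04],0],
    [[0,0,0],[-0.03,0,-0.04],0],
    [[0,0,0],[-0.03,0,-0.02],0],
    [[0,0,0],[0,0,0],0],
    [[0,0,0],[0,0,0],0]
  ]
}}

```text
time: 9.5
ee_pos: [0.4962, -0.1431, 0.2024]
tcp_rot: [180.0, -0.1, -6.6]
wrist_force: [0.2, 0.2, -0.5]
opening: 0.0001
grasp_force: 0.0
```

Run:
```python
from h import *
o=get_obs();print(np.round(o["ee_pos"],4),o["wrist_force"])
c=calibration("wrist");K=np.array(c["camera_matrix"]);p,d=camera("wrist"); cv2.imwrite("pics/w5.png",p[:,:,::-1])
marks("wrist",["stud_full_top","box_full","hinge_full"])
for q in cut_out("stud_full_top","wrist")[:2]:
    ys,xs=np.where(q["mask"]); u,v=xs.mean(),ys.mean(); D=np.median(d[q["mask"]])
    print(round(q["score"],2),u,v,np.ptp(xs),np.ptp(ys),world("wrist",np.linalg.inv(K)@[u,v,1]*D,c))
```

```text
[ 0.4962 -0.1431  0.2024] [ 0.24296836  0.15131462 -0.50581809]
wrist stud_full_top 0.71 [ 0.5116 -0.1441  0.0545]
wrist box_full 0.68 [ 0.5753 -0.1596  0.0028]
0.61 320.95433789954336 168.98173515981736 16 16 [ 0.51114449 -0.14550274  0.05563356]
```

View pics/w5.png

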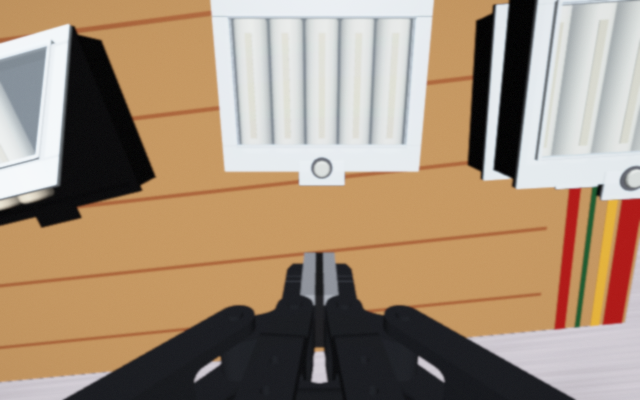

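The lid is shut and the box hasn't moved. The stud is at pixel (321,168), i.e. (0.511, -0.1455, 0.0556). I'll aim 3 mm towards the robot from its centre so the tip clears the raised window.

Emit:
{"op": "servo_tool", "data": {
  "moves": [
    [[0,0,0],[0.012,0.0005,0.03],0],
    [[0,0,0],[0,0,0.04],0],
    [[0,0,0],[0,0,0.03],0],
    [[0,0,0],[0,0,0.02],0],
    [[0,0,0],[0,0,0.01],0],
    [[0,0,0],[0,0,0.01],0],
    [[0,0,0],[0,0,0],0],
    [[0,0,0],[0,0,0],0]
  ]
}}

```text
time: 10.55
ee_pos: [0.5083, -0.1449, 0.062]
tcp_rot: [180.0, -0.1, -6.6]
wrist_force: [0.2, -0.1, -0.1]
opening: -0.0003
grasp_force: 0.0
```

Emit:
{"op": "servo_tool", "data": {
  "moves": [
    [[0,0,0],[0,0,0.002],0],
    [[0,0,0],[0,0,0.002],0],
    [[0,0,0],[0,0,0.001],0],
    [[0,0,0],[0,0,0.001],0],
    [[0,0,0],[0,0,0.001],0],
    [[0,0,0],[0,0,0],0],
    [[0,0,0],[0,0,0],0]
  ]
}}

```text
time: 11.25
ee_pos: [0.508, -0.1449, 0.0546]
tcp_rot: [180.0, -0.0, -6.6]
wrist_force: [-0.2, 0.4, 3.4]
opening: -0.0002
grasp_force: 2.1
```

Contact is at 3.4 N, close to yield. From here I press in 1 mm steps.

Emit:
{"op": "servo_tool", "data": {
  "moves": [
    [[0,0,0],[0,0,0.001],0],
    [[0,0,0],[0,0,0.001],0],
    [[0,0,0],[0,0,0.001],0],
    [[0,0,0],[0,0,0],0],
    [[0,0,0],[0,0,0],0]
  ]
}}

```text
time: 11.75
ee_pos: [0.508, -0.1449, 0.0513]
tcp_rot: [180.0, -0.0, -6.6]
wrist_force: [0.0, -0.7, 5.8]
opening: -0.0
grasp_force: 2.1
```

Emit:
{"op": "servo_tool", "data": {
  "moves": [
    [[0,0,0],[0,0,0.001],0],
    [[0,0,0],[0,0,0.0005],0],
    [[0,0,0],[0,0,0],0],
    [[0,0,0],[0,0,0],0]
  ]
}}

```text
time: 12.15
ee_pos: [0.5081, -0.1449, 0.0506]
tcp_rot: [180.0, -0.0, -6.6]
wrist_force: [-1.6, 0.3, 10.3]
opening: -0.0001
grasp_force: 5.4
```

Firm stop at 10 N after about 5 mm of travel, so the stud is in. I'll draw back and check.

Emit:
{"op": "servo_tool", "data": {
  "moves": [
    [[0,0,0],[0,0,-0.01],0],
    [[0,0,0],[0,0,-0.04],0],
    [[0,0,0],[0,0,-0.04],0],
    [[0,0,0],[-0.012,0,-0.04],0],
    [[0,0,0],[0,0,-0.022],0],
    [[0,0,0],[0,0,0],0],
    [[0,0,0],[0,0,0],0]
  ]
}}

```text
time: 12.85
ee_pos: [0.496, -0.1435, 0.2016]
tcp_rot: [-180.0, 0.0, -6.6]
wrist_force: [0.2, -0.3, -0.4]
opening: 0.0
grasp_force: 0.0
```

Run:
```python
from h import *
o=get_obs();print(np.round(o["ee_pos"],4),o["wrist_force"])
c=calibration("wrist");K=np.array(c["camera_matrix"]);p,d=camera("wrist"); cv2.imwrite("pics/w6.png",p[:,:,::-1])
marks("wrist",["stud_full_top","box_full"])
for q in cut_out("stud_full_top","wrist")[:2]:
    ys,xs=np.where(q["mask"]); u,v=xs.mean(),ys.mean(); D=np.median(d[q["mask"]])
    print(round(q["score"],2),u,v,np.ptp(xs),np.ptp(ys),world("wrist",np.linalg.inv(K)@[u,v,1]*D,c))
```

```text
[ 0.496  -0.1435  0.2016] [ 0.21098996 -0.3115051  -0.37461685]
wrist box_full 0.55 [ 0.5751 -0.1569  0.0026]
0.61 320.6717948717949 168.03589743589743 15 14 [ 0.51057144 -0.14555881  0.05086641]
```

View pics/w6.png

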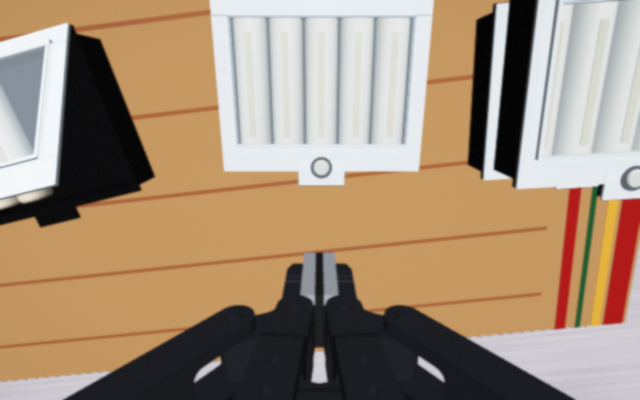

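The stud top at (321,167) has gone from 0.0556 to 0.0509 m, so it is in. The lid is shut, the box is in place and its neighbours look unchanged.

```bash
python3 -c "
from workcell import job_done; print(job_done())"
```

```text
the job is handed in; nothing more can be done
None
```

The full box's lid is shut and its stud pressed in (about 5 mm of travel, firm stop at 10 N), the box stayed where it was, nothing else was touched as far as the pictures show, and the job was handed in at about 13 s.

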